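Slide the drilling template off the strongbox and set it on the jig

ROBOT

A 6-joint arm with a two-finger parallel gripper is mounted at the origin on the work surface. World frame = base frame: x ahead of the robot, y to its left, z up, the work surface at z = 0. Lengths are in m, angles in rad, forces in N, time in s.
With the tool pointing down it reaches from about 0.35 to 0.975 m from the base axis. Payload 4.9 kg.
Tool frame: the origin (TCP) lies on the centre line of the jaws, within the pads' length; the fingertips stand ctrl.tcp_to_tips ahead of it and the grasp point (between the pads) lies 3 mm ahead of it (ctrl.tcp_to_tips is the distance from the TCP to the fingertips, in m); z points along the fingers, y is the direction in which the jaws open and shut (so a half turn about z gives the same grasp; the last joint's range is limited). The gripper opens to 85 mm and grips with 20 to 120 N. Pads are 22 mm wide; open, the fingers measure 114 mm over their backs; the gripper's body (76 mm by 85 mm) begins 54 mm behind the grasp point. The pads swing forward as they close: fully open they stand 13 mm farther back than shut.
Start: joints at [1.102, 0.053, 1.613, -0, 1.476, -0.119], TCP at [0.214, 0.587, 0.253] pointing down, gripper open.
Joint ranges: [-3.01, 3.01], [-1.01, 2.22], [0.06, 2.58], [-1.02, 4.17], [0.09, 2.62], [-3.14, 3.14]. Speed limits (rad/s): [2.57, 2.57, 3.14, 3.14, 3.14, 3.14].

INTERFACE

Orientations are given as a rotation vector (axis times angle).
In Python, from station import ctrl, vision gives the robot as it stands.
- The arm moves only by the tool jog_arm, never from a script. Its argument "deltas" is a list of rows, each a list of 7 numbers: the turn, a rotation vector about the tool's x, y, z in rad, then the shift along the tool's x, y, z in cm, then the opening, from 0 (shut) to 1 (fully open). A call has 1 to 12 rows; each row shifts and turns the commanded pose from where the row before left it, along the tool's axes as they then stand; what a row does not reach is not made up. A row lasts 1/12 s, in which the tool goes at most 41.7 mm and 7.16 degrees, less where a joint would pass 70% of its speed; a pose out of reach is approached as far as the arm can. A call with a gripper value outside its range is refused whole. The fingers move at their own pace and stop on an object; "grip_force" is the grip in N (left out, the last holds). Time passes only in rows, so rows that do not move let the fingers close. It gives the time, the measured TCP pose, the force and the opening at its end, in the units of the state.
- ctrl.get_obs(): the state, without advancing time (a new reading comes with each control period).
- vision.get_image(name): name is "scene" or "top"; returns (picture, depth): 384x512x3 uint8, red, green, blue; 384x512 float32, m along the optical axis (not along the pixel's ray), 0 where there is no reading.
- vision.calibration(name): a dict with "fx", "fy", "cx", "cy" (pixels), "dist" ([k1, k2, p1, p2, k3] as OpenCV has them; the pictures are not rectified), "rvec" (rotation vector, rad) and "tvec" (3), from world to camera coordinates, as OpenCV has them. Camera axes: x right, y down, z forward; pixel columns grow to the right and rows downward; lengths in m; the calibration is good to about 2 mm. A picture is of the moment at which its call begins. calibration takes no time and is no camera call.
- ctrl.finish_job(): hands the job in, once; it reports no verdict.
The state is a dict: "t": time; "q": joint angles; "dq": joint speeds; "effort": joint torques, N m; "tool_pos": TCP position; "tool_rot": TCP orientation; "contact_force": force on the tool from outside, world axes, zero at the start; "wrist_torque": the same for the moment, N m; "opening": finger opening in m.
Only numpy, scipy, OpenCV 4.12 (cv2) and the standard library are available. Lean on these libraries where they do the work, as an engineer would, in place of code of your own. Each camera call takes 0.05 s, during which the arm holds its last target. There are 200 camera calls.

TASK

The thin steel drilling template lies in the shallow railed tray on top of the strongbox, where its edges cannot be gripped: press on it only gently and slide it along the tray until its red end sticks well out over the strongbox's front edge while it still lies flat on the box. Then pinch the overhanging end, lift it off and seat it fully down on the two pins of the blue jig, red end out over the yellow-striped side, and let go. Do not drop it on the bench, do not press hard on the box or the jig, and leave the loose things around where they are.

Things in the scene. Friction and masses are not known exactly. Their poses are not given: they have to be found in the camera images.
- template: flat steel drilling template, 110 (x) by 50 (y) by 2.5 mm thick, about 0.11 kg, red band at its -x end. Origin: centre of its underside, about its balance point; z up. Slides under closed fingertips that press 4 to 12 N on its top near the middle and drag (low friction on the box). Past half its length over the edge it tips off. Pinch it across its 50 mm width where it overhangs
- red_end (a point): middle of the template's red end edge (template x = -55 mm, half-way through the thickness)
- hole0 (a point): centre of the template's 11 mm hole at x = +35, y = +15 mm, on its underside
- hole1 (a point): centre of the template's 11 mm hole at x = +35, y = -15 mm, on its underside
- strongbox: olive-grey strongbox, fixed, rigid, 170 (x) by 220 (y) mm, flat top 80 mm up. Origin: centre of its underside. Front = -x face (x = -85, brass keyhole), roughly to the robot. On top, 6 mm high rails: sides at y = +-28 (inner), stop at x = 64 mm, open at the front. The template lies between them, red end 10 to 30 mm inside the front edge. Over 25 N of template on box fails, also on impact: touch down below 8 mm/s
- jig: blue steel jig, fixed, 80 x 80 mm, flat top 40 mm up, yellow stripe on its -x side. Origin: centre of its underside. Two 8 mm pins stand 14 mm above the top, the last 6 mm tapering to 2.4 mm. The seated template is parallel to the jig, its origin at jig x = -25, y = 0, z = 40 mm, red end 40 mm past the striped side. Pressing the template on the jig with over 25 N fails
- pin0 (a point): foot of the jig's pin at jig x = +10, y = +15 mm (for hole0), at the height of the jig's top
- pin1 (a point): foot of the jig's pin at jig x = +10, y = -15 mm (for hole1), at the height of the jig's top
- lock_cylinder: loose brass lock cylinder, 26 mm wide, 30 mm tall, standing on the strongbox, between the tray and its +y side, a bystander (origin: centre of its foot)
- safe_dial: loose black safe dial, 76 mm wide, 32 mm tall, a bystander
- screwdriver: loose screwdriver with an orange handle, 200 mm, a bystander
- wrench: loose steel wrench, 170 mm, a bystander
- pliers: loose pliers with blue handles, 150 mm, a bystander
- mug: loose blue mug of pens, 80 mm wide, 150 mm tall with the pens, a bystander
- bit_case: loose black drill-bit case 60 x 100 x 28 mm, a bystander
There are look-alikes about, which are no part of the job. Of the things shaped like the jig, the blue one is meant.

How it is judged:
By the outcome, as a careful person would: the job done as asked, in the order asked, and still so for the second after the job is handed in, with the robot touching nothing.
It also fails if it takes over 64 s, if anything falls off the work surface, if the arm or the gripper's body presses on something with over 40 N, if the wrist force passes 120 N, or if a joint passes its speed limit or range.

## Working session

There is one attempt and no reset: what is moved stays moved. The work goes in short steps, Python scripts to look and compute and a tool call to move; the robot and the scene stay as the last step left them, time stands still between calls to the robot, and variables do not carry over. Pictures are saved under pics/ and viewed, about 8 in all and at most 12, crops included, and the job is handed in when it is done.

Besides the shell and the picture viewer there is one more tool, called after "Call:" in YAML: its name, and indented under it one key for each argument. jog_arm: Moves the arm, as the interface text tells. Its arguments: {"type":"object","properties":{"deltas":{"type":"array"},"grip_force":{"type":"number"}},"required":["deltas"]}

```bash
ls; mkdir -p pics; cat > h.py <<'E'
import numpy as np, cv2
from station import ctrl, vision
def K(n):
    c=vision.calibration(n); k=np.array([[c['fx'],0,c['cx']],[0,c['fy'],c['cy']],[0,0,1]])
    return k,np.array(c['dist'],float),np.array(c['rvec'],float),np.array(c['tvec'],float)
def atz(n,px,z):
    """pixels -> world points on plane z"""
    k,d,r,t=K(n); R=cv2.Rodrigues(r)[0]
    u=cv2.undistortPoints(np.array(px,float).reshape(-1,1,2),k,d).reshape(-1,2)
    D=np.c_[u,np.ones(len(u))]@R; C=-R.T@t
    return C+D*((z-C[2])/D[:,2])[:,None]
def cloud(n,depth):
    k,d,r,t=K(n); R=cv2.Rodrigues(r)[0]; h,w=depth.shape
    g=np.stack(np.meshgrid(np.arange(w),np.arange(h)),-1).reshape(-1,1,2).astype(float)
    u=cv2.undistortPoints(g,k,d).reshape(-1,2)
    P=np.c_[u,np.ones(len(u))]*depth.reshape(-1,1)
    return ((P-t)@R).reshape(h,w,3)
def proj(n,P):
    k,d,r,t=K(n); return cv2.projectPoints(np.array(P,float).reshape(-1,1,3),r,t,k,d)[0].reshape(-1,2)
def save(n,f,crop=None,s=1):
    im,dp=vision.get_image(n); np.savez(f'pics/{f}.npz',im=im,dp=dp)
    show(im,f,crop,s); return im,dp
def show(im,f,crop=None,s=1):
    if crop: x0,y0,x1,y1=crop; im=im[y0:y1,x0:x1]
    im=cv2.resize(im,None,fx=s,fy=s,interpolation=cv2.INTER_CUBIC)
    cv2.imwrite(f'pics/{f}.png',im[:,:,::-1])
E
python3 - <<'E'
from h import *
a,_=save('top','top0',s=1.5); b,_=save('scene','sc0',s=1.5)
o=ctrl.get_obs(); print(o,ctrl.tcp_to_tips)
for n in('top','scene'):
    k,d,r,t=K(n); R=cv2.Rodrigues(r)[0]; print(n,-R.T@t,k[0,0],R[2])
E
```

```text
pics
{'t': 0.1, 'q': array([ 1.10197879e+00,  5.33281273e-02,  1.61418409e+00,  2.44025748e-05,
        1.47600471e+00, -1.18999867e-01]), 'dq': array([-0.00094643,  0.00013887, -0.00357577, -0.00075007, -0.00033177,
       -0.00070626]), 'effort': array([ 9.23345215e-04, -3.94898486e+01, -3.71366215e+01, -2.70225208e-06,
        3.90272849e-03,  1.98830162e-05]), 'tool_pos': array([0.21395468, 0.58666954, 0.25214644]), 'tool_rot': array([-5.46597138e-01, -3.09308573e+00,  2.88143899e-03]), 'contact_force': array([0.23068624, 0.8992625 , 0.08642653]), 'wrist_torque': array([ 0.0037982 , -0.04300963, -0.03029611]), 'opening': 0.08522415571629827} 0.022
top [ 0.49231102 -0.00227294  1.3291724 ] 390.4136572726911 [ 0.06243004  0.00723914 -0.99802309]
scene [ 1.46301219 -0.23125153  0.92396566] 430.1135968077168 [-0.71882939  0.19039825 -0.66860513]
```

View pics/top0.png

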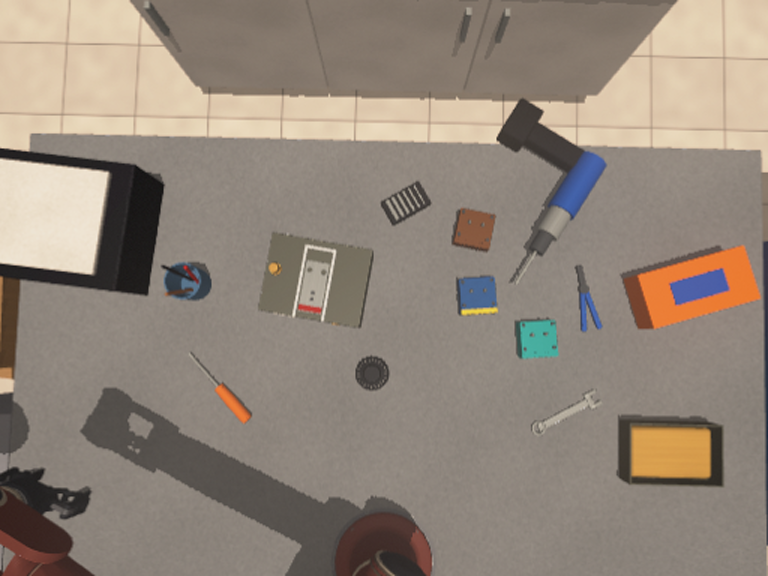

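View pics/sc0.png

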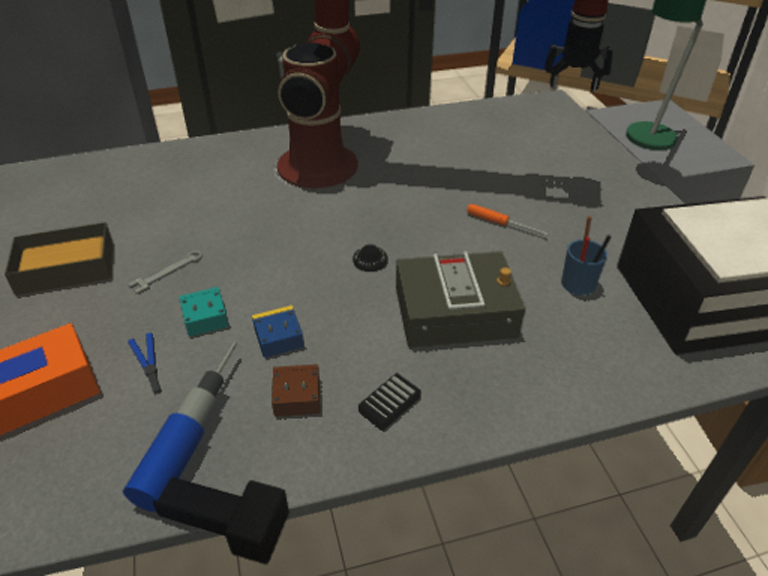

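```bash
python3 - <<'E'
from h import *
for n,f in(('top','top0'),('scene','sc0')):
    d=np.load(f'pics/{f}.npz'); im,dp=d['im'],d['dp']; P=cloud(n,dp); hsv=cv2.cvtColor(im,cv2.COLOR_RGB2HSV)
    def rect(m,name):
        q=P[m][:,:2].astype(np.float32)
        if len(q)<5: print(name,len(q)); return
        (c,s,a)=cv2.minAreaRect(q*1000); print(n,name,len(q),np.round(c,1),np.round(s,1),round(a,1),'z',np.round(np.percentile(P[m][:,2],[5,50,95])*1000,1))
    X,Y,Z=P[...,0],P[...,1],P[...,2]
    reg=(X>.3)&(X<.75)&(Y>.0)&(Y<.4)
    rect(reg&(Z>.074)&(Z<.092)&(Y>.05),'box')
    h,s,v=hsv[...,0],hsv[...,1],hsv[...,2]
    red=reg&((h<6)|(h>174))&(s>140)&(v>80)&(Z>.06)&(Z<.1); rect(red,'red')
    yel=(h>20)&(h<35)&(s>140)&(v>100)&(X>.3)&(X<.7)&(abs(Y+.1)<.12)&(Z<.06); rect(yel,'yel')
    blu=(h>100)&(h<125)&(s>90)&(X>.3)&(X<.7)&(Y<-.0)&(Y>-.2)&(Z>.03)&(Z<.06); rect(blu,'jig')
    rect(blu&(Z>.036)&(Z<.045),'jigtop')
    crops={'top':[(165,145,260,225),(290,170,350,220)],'scene':[(255,155,360,235),(160,195,210,245)]}[n]
    tiles=[cv2.resize(im[y0:y1,x0:x1],(400,300),interpolation=cv2.INTER_CUBIC) for x0,y0,x1,y1 in crops]
    globals()['t_'+n]=np.vstack(tiles)
show(np.hstack([t_top,t_scene]),'crops')
E
```

```text
top box 3493 [613.9 161.2] [220.4 170.7] 81.4 z [77.  81.3 86.7]
top red 42 [552.5 171.3] [46.4  8.4] 82.2 z [78.4 83.4 87.1]
top yel 54 [ 557.3 -189.8] [ 9.5 60.4] 6.4 z [36.4 41.2 45.6]
top jig 258 [ 597.9 -177.7] [65.  48.4] 5.2 z [35.8 40.6 44.5]
top jigtop 232 [ 597.7 -177.7] [64.6 48.4] 5.2 z [37.2 40.7 43.9]
scene box 2996 [616.3 161.9] [220.7 174.4] 81.6 z [76.4 79.6 84.9]
scene red 43 [552.2 170.7] [48.  16.6] 83.2 z [78.7 81.4 83.9]
scene yel 53 [ 559.5 -188.5] [15.  60.3] 11.8 z [37.7 40.  42.9]
scene jig 282 [ 601.6 -175.9] [47.7 72.3] 89.7 z [34.3 38.8 41.9]
scene jigtop 252 [ 601.9 -175.9] [47.7 71.8] 89.7 z [36.5 39.  41.9]
```

View pics/crops.png

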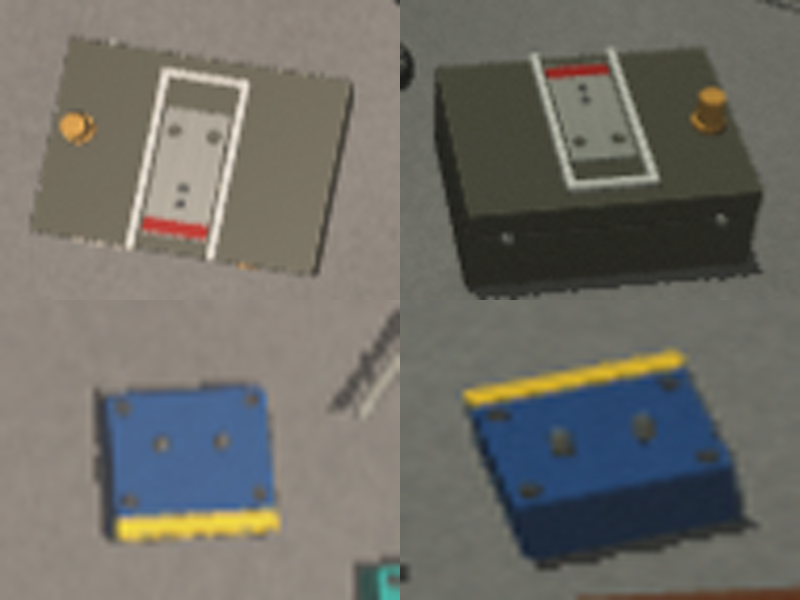

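```bash
cat >> h.py <<'E'
from scipy.spatial.transform import Rotation as Ro
def go(pos,yangle_deg,o=None):
    """delta to vertical tool with tool y at yangle: turn in tool axes (rad), then shift in the TURNED tool frame (cm)"""
    o=o or ctrl.get_obs(); R=Ro.from_rotvec(o['tool_rot']); a=np.radians(yangle_deg)
    y=np.array([np.cos(a),np.sin(a),0]); z=np.array([0,0,-1.]); x=np.cross(y,z)
    T=Ro.from_matrix(np.c_[x,y,z]); 
    print('turn',np.round((R.inv()*T).as_rotvec(),4),'shift cm',np.round(T.inv().apply(np.array(pos)-o['tool_pos'])*100,3),'F',np.round(o['contact_force'],1),'open',round(o['opening'],4),'t',round(o['t'],2),'pos',np.round(o['tool_pos'],4))
def fitrect(n,soft,z,sx,sy,p0):
    """fit filled rectangle (x,y,yaw) of size sx,sy at height z to soft mask"""
    from scipy.optimize import minimize
    S=8; h,w=soft.shape
    def cost(p):
        c,s=np.cos(p[2]),np.sin(p[2]); q=np.array([[a*sx/2,b*sy/2] for a,b in((-1,-1),(-1,1),(1,1),(1,-1))])
        W=np.c_[q@np.array([[c,s],[-s,c]])+p[:2],np.full(4,z)]; u=proj(n,W)
        lo=u.min(0).astype(int)-6; hi=u.max(0).astype(int)+7
        m=np.zeros(((hi-lo)[1]*S,(hi-lo)[0]*S),np.uint8)
        cv2.fillPoly(m,[np.round(((u-lo+.5)*S-.5)*16).astype(np.int32)],255,shift=4)
        m=cv2.resize(m,None,fx=1/S,fy=1/S,interpolation=cv2.INTER_AREA)/255.
        return ((m-soft[lo[1]:hi[1],lo[0]:hi[0]])**2).sum()
    b=min((minimize(cost,np.array(p0)+d,method='Nelder-Mead',options=dict(initial_simplex=np.array(p0)+d+np.array([[0,0,0],[.003,0,0],[0,.003,0],[0,0,.04]]),xatol=1e-5,fatol=1e-3)) for d in ([0,0,0],[.002,-.002,.02],[-.002,.002,-.02])),key=lambda r:r.fun)
    return b.x,b.fun
E
python3 - <<'E'
from h import *
go([.604,.1625,.2521],81.4)
for n,f in(('top','top0'),('scene','sc0')):
    im=np.load(f'pics/{f}.npz')['im']; hsv=cv2.cvtColor(im,cv2.COLOR_RGB2HSV).astype(int)
    h,s,v=[hsv[...,i] for i in range(3)]
    u=proj(n,[[.588,-.178,.04]])[0].astype(int); print(n,u, 'v row',v[u[1]+6,u[0]-20:u[0]+20:1].tolist(),'v col',v[u[1]-20:u[1]+20,u[0]+5].tolist())
    for thr in (75,90,105):
        m=((((h>100)&(h<125)&(s>90))|((h>18)&(h<38)&(s>120)))&(v>thr)).astype(np.uint8)
        b=np.zeros_like(m); b[u[1]-25:u[1]+25,u[0]-25:u[0]+25]=1; m*=b
        m=cv2.morphologyEx(m,cv2.MORPH_CLOSE,np.ones((5,5)))
        p,c=fitrect(n,m.astype(float),.04,.08,.08,[.588,-.178,.09]); print(n,thr,m.sum(),np.round(p[:2]*1000,1),np.degrees(p[2]).round(2),round(c,1))
E
```

```text
turn [-0.0019 -0.0004 -0.1997] shift cm [-4.4909e+01 -3.6107e+01  5.0000e-03] F [0.2 0.9 0.1] open 0.0852 t 0.1 pos [0.214  0.5867 0.2521]
top [313 197] v row [143, 147, 141, 146, 145, 145, 145, 145, 146, 145, 143, 144, 85, 73, 123, 91, 99, 106, 144, 145, 146, 146, 145, 146, 146, 145, 146, 147, 146, 145, 145, 147, 146, 147, 148, 121, 120, 147, 118, 146] v col [146, 144, 143, 145, 145, 143, 143, 119, 123, 147, 144, 144, 144, 145, 145, 146, 145, 146, 146, 146, 144, 145, 145, 144, 146, 146, 145, 147, 155, 223, 235, 229, 192, 145, 144, 143, 144, 144, 145, 145]
top 75 570 [ 591.8 -193.1] 5.38 12.6
top 90 570 [ 591.8 -193.1] 5.38 12.6
top 105 570 [ 591.8 -193.1] 5.38 12.6
scene [189 212] v row [76, 64, 111, 112, 111, 114, 113, 113, 111, 96, 77, 72, 84, 111, 111, 110, 110, 111, 113, 112, 101, 63, 103, 112, 111, 112, 111, 111, 110, 109, 99, 94, 108, 106, 107, 109, 110, 109, 114, 109] v col [111, 110, 108, 110, 110, 110, 110, 111, 109, 111, 110, 145, 194, 204, 118, 101, 74, 76, 102, 111, 109, 110, 110, 110, 110, 111, 112, 112, 112, 112, 113, 110, 82, 60, 58, 58, 57, 56, 58, 58]
scene 75 577 [ 594.9 -193.7] 5.3 15.9
scene 90 566 [ 594.6 -193.7] 5.35 14.4
scene 105 536 [ 593.3 -193.8] 6.32 29.1
```

Call:
jog_arm:
  deltas:
    - [0, 0, -0.1, 0, 0, 0, 0]
    - [0, 0, -0.1, 0, 0, 0, 0]
    - [0, 0, 0, -2.8, -2.25, 0, 0]
    - [0, 0, 0, -2.8, -2.25, 0, 0]
    - [0, 0, 0, -2.8, -2.25, 0, 0]
    - [0, 0, 0, -2.8, -2.25, 0, 0]
    - [0, 0, 0, -2.8, -2.25, 0, 0]
    - [0, 0, 0, -2.8, -2.25, 0, 0]
    - [0, 0, 0, -2.8, -2.25, 0, 0]
    - [0, 0, 0, -2.8, -2.25, 0, 0]
    - [0, 0, 0, -2.8, -2.25, 0, 0]
    - [0, 0, 0, -2.8, -2.25, 0, 0]
  grip_force: 60

```text
t: 1.1
tool_pos: [0.4581, 0.3213, 0.2528]
tool_rot: [-0.235, -3.132, 0.0]
contact_force: [0.5, 0.9, 0.4]
opening: -0.0
```

Call:
jog_arm:
  deltas:
    - [0, 0, 0, -2.8, -2.25, 0, 0]
    - [0, 0, 0, -2.8, -2.25, 0, 0]
    - [0, 0, 0, -2.8, -2.25, 0, 0]
    - [0, 0, 0, -2.8, -2.25, 0, 0]
    - [0, 0, 0, -2.8, -2.25, 0, 0]
    - [0, 0, 0, -2.8, -2.25, 0, 0]
    - [0, 0, 0, 0, 0, 2, 0]
    - [0, 0, 0, 0, 0, 3, 0]
    - [0, 0, 0, 0, 0, 3, 0]
    - [0, 0, 0, 0, 0, 2, 0]
    - [0, 0, 0, 0, 0, 0, 0]
    - [0, 0, 0, 0, 0, 0, 0]

```text
t: 2.1
tool_pos: [0.6023, 0.1641, 0.1515]
tool_rot: [-0.235, -3.129, 0.001]
contact_force: [-0.2, -0.5, 0.2]
opening: 0.0001
```

```bash
python3 - <<'E'
from h import *
go([.604,.1625,.1090],81.4)
E
```

```text
turn [-0.0012 -0.0038  0.0002] shift cm [-0.196 -0.131  4.25 ] F [-0.2 -0.5  0.2] open 0.0001 t 2.1 pos [0.6023 0.1641 0.1515]
```

Call:
jog_arm:
  deltas:
    - [0, 0, 0, -0.2, -0.15, 1.3, 0]
    - [0, 0, 0, 0, 0, 1.3, 0]
    - [0, 0, 0, 0, 0, 1.0, 0]
    - [0, 0, 0, 0, 0, 0.2, 0]
    - [0, 0, 0, 0, 0, 0.05, 0]
    - [0, 0, 0, 0, 0, 0.05, 0]
    - [0, 0, 0, 0, 0, 0.05, 0]
    - [0, 0, 0, 0, 0, 0.05, 0]
    - [0, 0, 0, 0, 0, 0.05, 0]
    - [0, 0, 0, 0, 0, 0.05, 0]

```text
t: 2.93
tool_pos: [0.6054, 0.1626, 0.1127]
tool_rot: [0.235, 3.132, 0.0]
contact_force: [0.8, 0.7, -0.7]
opening: 0.0003
```

Call:
jog_arm:
  deltas:
    - [0, 0, 0, 0, 0, 0.05, 0]
    - [0, 0, 0, 0, 0, 0.05, 0]
    - [0, 0, 0, 0, 0, 0.05, 0]
    - [0, 0, 0, 0, 0, 0.05, 0]
    - [0, 0, 0, 0, 0, 0.05, 0]
    - [0, 0, 0, 0, 0, 0.05, 0]

```text
t: 3.43
tool_pos: [0.6052, 0.1625, 0.1092]
tool_rot: [-0.235, -3.133, -0.0]
contact_force: [-0.4, 0.1, -0.3]
opening: 0.0004
```

Call:
jog_arm:
  deltas:
    - [0, 0, 0, 0, 0, 0.05, 0]
    - [0, 0, 0, 0, 0, 0.05, 0]
    - [0, 0, 0, 0, 0, 0.05, 0]
    - [0, 0, 0, 0, 0, 0.05, 0]
    - [0, 0, 0, 0, 0, 0.05, 0]
    - [0, 0, 0, 0, 0, 0, 0]

```text
t: 3.93
tool_pos: [0.6051, 0.1625, 0.1066]
tool_rot: [-0.235, -3.133, 0.0]
contact_force: [0.3, 0.5, 0.4]
opening: -0.0001
```

Call:
jog_arm:
  deltas:
    - [0, 0, 0, 0, 0, 0.05, 0]
    - [0, 0, 0, 0, 0, 0.05, 0]
    - [0, 0, 0, 0, 0, 0.05, 0]
    - [0, 0, 0, 0, 0, 0.05, 0]
    - [0, 0, 0, 0, 0, 0, 0]

```text
t: 4.35
tool_pos: [0.6051, 0.1625, 0.1047]
tool_rot: [-0.235, -3.133, 0.0]
contact_force: [0.2, -0.5, -0.4]
opening: 0.0001
```

Call:
jog_arm:
  deltas:
    - [0, 0, 0, 0, 0, 0.03, 0]
    - [0, 0, 0, 0, 0, 0.03, 0]
    - [0, 0, 0, 0, 0, 0, 0]

```text
t: 4.6
tool_pos: [0.6053, 0.1626, 0.1046]
tool_rot: [0.235, 3.133, 0.0]
contact_force: [-0.5, -0.5, 2.5]
opening: 0.0001
```

Call:
jog_arm:
  deltas:
    - [0, 0, 0, 0, 0, 0.03, 0]
    - [0, 0, 0, 0, 0, 0.03, 0]
    - [0, 0, 0, 0, 0, 0, 0]

```text
t: 4.85
tool_pos: [0.6056, 0.1626, 0.1046]
tool_rot: [0.235, 3.132, 0.0]
contact_force: [-2.2, -0.3, 5.0]
opening: -0.0002
```

Call:
jog_arm:
  deltas:
    - [0, 0, 0, 0, 0, 0.04, 0]
    - [0, 0, 0, 0, 0, 0.03, 0]
    - [0, 0, 0, 0.2, 0, 0, 0]
    - [0, 0, 0, 0.3, 0, 0, 0]
    - [0, 0, 0, 0.3, 0, 0, 0]
    - [0, 0, 0, 0.3, 0, 0, 0]

```text
t: 5.35
tool_pos: [0.5958, 0.1643, 0.1046]
tool_rot: [0.235, 3.128, 0.001]
contact_force: [1.6, 0.9, 5.8]
opening: 0.0001
```

Call:
jog_arm:
  deltas:
    - [0, 0, 0, 0.3, 0, 0.01, 0]
    - [0, 0, 0, 0.3, 0, 0, 0]
    - [0, 0, 0, 0.3, 0, 0, 0]
    - [0, 0, 0, 0.3, 0, 0, 0]
    - [0, 0, 0, 0.3, 0, 0, 0]
    - [0, 0, 0, 0.3, 0, 0, 0]
    - [0, 0, 0, 0.3, 0, 0, 0]
    - [0, 0, 0, 0.3, 0, 0, 0]

```text
t: 6.02
tool_pos: [0.5721, 0.1679, 0.1045]
tool_rot: [0.235, 3.128, 0.001]
contact_force: [2.7, -1.1, 6.2]
opening: -0.0001
```

```bash
python3 - <<'E'
from h import *
a,_=vision.get_image('top'); b,_=vision.get_image('scene')
t=[cv2.resize(i[y0:y1,x0:x1],(400,300),interpolation=cv2.INTER_CUBIC) for i,(x0,y0,x1,y1) in((a,(165,145,260,225)),(b,(255,155,360,235)))]
show(np.hstack(t),'slide1')
E
```

```text
(no output)
```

View pics/slide1.png

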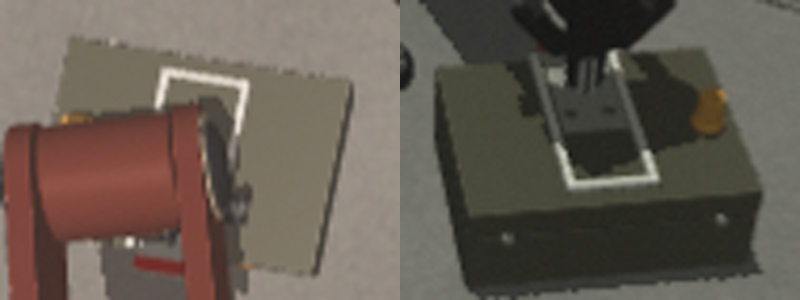

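Call:
jog_arm:
  deltas:
    - [0, 0, 0, 0.3, 0, 0, 0]
    - [0, 0, 0, 0.3, 0, 0, 0]
    - [0, 0, 0, 0.3, 0, 0, 0]
    - [0, 0, 0, 0.3, 0, 0, 0]
    - [0, 0, 0, 0.3, 0, 0, 0]
    - [0, 0, 0, 0.3, 0, 0, 0]
    - [0, 0, 0, 0.3, 0, 0, 0]
    - [0, 0, 0, 0.3, 0, 0, 0]
    - [0, 0, 0, 0.2, 0, 0, 0]
    - [0, 0, 0, 0, 0, 0, 0]

```text
t: 6.95
tool_pos: [0.5461, 0.1719, 0.1046]
tool_rot: [0.235, 3.129, 0.001]
contact_force: [1.2, -0.2, 6.9]
opening: -0.0001
```

Call:
jog_arm:
  deltas:
    - [0, 0, 0, 0, 0, -0.1, 0]
    - [0, 0, 0, 0, 0, -0.3, 0]
    - [0, 0, 0, 0, 0, -1.5, 0]
    - [0, 0, 0, -0.5, 0, -3, 0]
    - [0, 0, 0, -2, 0, -3, 0.5]
    - [0, 0, 0, -3, 0, -3, 1]
    - [0, 0, 0, -3, 0, -2, 1]
    - [0, 0, 0, -3, 0, 0, 1]
    - [0, 0, 0, -3, 0, 0, 1]
    - [0, 0, 0, -3, 0, 0, 1]
    - [0, 0, 0, 0, 0, 0, 1]
    - [0, 0, 0, 0, 0, 0, 1]

```text
t: 7.95
tool_pos: [0.7173, 0.1451, 0.2287]
tool_rot: [-0.236, -3.129, 0.001]
contact_force: [-0.7, -0.4, -0.1]
opening: 0.0857
```

```bash
python3 - <<'E'
from h import *
a,_=save('top','t1'); b,_=save('scene','s1')
t=[cv2.resize(i[y0:y1,x0:x1],(400,300),interpolation=cv2.INTER_CUBIC) for i,(x0,y0,x1,y1) in((a,(165,145,260,225)),(b,(255,155,360,235)))]
show(np.hstack(t),'slide2')
for n,im in(('top',a),('scene',b)):
    hsv=cv2.cvtColor(im,cv2.COLOR_RGB2HSV); h,s,v=[hsv[...,i] for i in range(3)]
    u=proj(n,[[.53,.174,.08]])[0].astype(int)
    m=(((h<8)|(h>172))&(s>120)&(v>50)).astype(np.uint8); b=np.zeros_like(m); b[u[1]-25:u[1]+25,u[0]-25:u[0]+25]=1; m*=b
    yy,xx=np.nonzero(m); w=atz(n,np.c_[xx,yy],.0825); print(n,len(xx),w.mean(0).round(4),cv2.minAreaRect((w[:,:2]*1000).astype(np.float32)))
o=ctrl.get_obs(); print(o['tool_pos'],o['contact_force'])
E
```

```text
top 1951 [0.5313 0.1929 0.0825] ((532.5909423828125, 189.95278930664062), (158.29322814941406, 127.79363250732422), 2.1457929611206055)
scene 2 [0.4914 0.1572 0.0825] ((491.35601806640625, 157.17343139648438), (4.942776679992676, 0.0), 160.94483947753906)
[0.71629054 0.14578479 0.23015284] [ 0.70705695 -0.09324042 -0.55218821]
```

View pics/slide2.png

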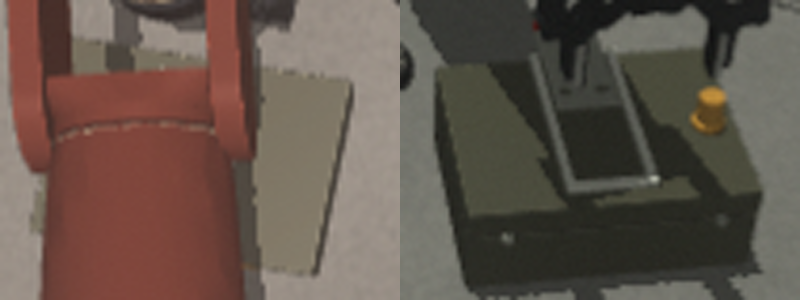

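```bash
python3 - <<'E'
from h import *
B=np.array([.614,.161]); bx=np.array([np.cos(np.radians(-8.6)),np.sin(np.radians(-8.6))]); by=np.array([-bx[1],bx[0]])
for p in ((307.2,192.5),(303.3,178.5)):
    w=atz('scene',[p],.0825)[0,:2]-B; print('holes mid in box frame',(w@bx).round(4),(w@by).round(4))
P=B-.109*bx; print(P); go([*P,.2],81.4)
E
```

```text
holes mid in box frame 0.0238 0.0013
holes mid in box frame -0.0372 0.0026
[0.50622555 0.17729935]
turn [-0.0004 -0.0024  0.0005] shift cm [21.242 -0.025  3.015] F [ 0.7 -0.1 -0.6] open 0.0855 t 8.05 pos [0.7163 0.1458 0.2302]
```

Call:
jog_arm:
  deltas:
    - [0, 0, 0, 2.2, 0, 0, 1]
    - [0, 0, 0, 3.5, 0, 0, 1]
    - [0, 0, 0, 3.5, 0, 0, 1]
    - [0, 0, 0, 3.5, 0, 0, 1]
    - [0, 0, 0, 3.5, 0, 0, 1]
    - [0, 0, 0, 3.5, 0, 0, 1]
    - [0, 0, 0, 1.5, 0, 0, 1]
    - [0, 0, 0, 0, 0, 0, 1]
    - [0, 0, 0, 0, 0, 0, 1]

```text
t: 8.8
tool_pos: [0.5065, 0.1776, 0.2317]
tool_rot: [0.233, 3.132, 0.001]
contact_force: [0.9, 0.2, 0.6]
opening: 0.0856
```

```bash
python3 - <<'E'
from h import *
im,_=save('scene','s2',crop=(255,130,360,235),s=5)
hsv=cv2.cvtColor(im,cv2.COLOR_RGB2HSV); h,s,v=[hsv[...,i] for i in range(3)]
u=proj('scene',[[.495,.179,.0825]])[0].astype(int); print(u)
m=(((h<8)|(h>172))&(s>120)&(v>50)); b=np.zeros_like(m); b[u[1]-12:u[1]+12,u[0]-20:u[0]+20]=1; m&=b
yy,xx=np.nonzero(m); w=atz('scene',np.c_[xx,yy],.0825); print(len(xx),w.mean(0).round(4),cv2.minAreaRect((w[:,:2]*1000).astype(np.float32)))
go([.5062,.1773,.083],81.4)
E
```

```text
[297 161]
38 [0.4945 0.1792 0.0825] ((495.0807800292969, 180.36172485351562), (47.043540954589844, 9.89314079284668), 74.82167053222656)
turn [0.0004 0.0015 0.001 ] shift cm [ 0.119 -0.027 14.879] F [-0.1  0.5  0. ] open 0.0856 t 8.85 pos [0.5074 0.1774 0.2318]
```

View pics/s2.png

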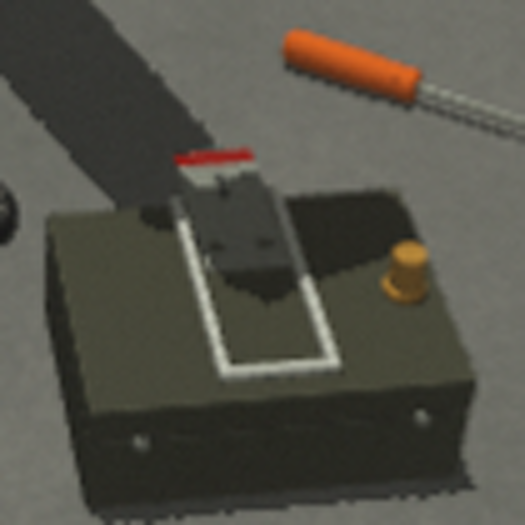

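Call:
jog_arm:
  deltas:
    - [0, 0, 0, 0.1, 0, 1.5, 1]
    - [0, 0, 0, 0, 0, 3, 1]
    - [0, 0, 0, 0, 0, 3, 1]
    - [0, 0, 0, 0, 0, 3, 1]
    - [0, 0, 0, 0, 0, 2.5, 1]
    - [0, 0, 0, 0, 0, 1.2, 1]
    - [0, 0, 0, 0, 0, 0.6, 1]
    - [0, 0, 0, 0, 0, 0.3, 1]
    - [0, 0, 0, 0, 0, 0, 1]
    - [0, 0, 0, 0, 0, 0, 1]

```text
t: 9.68
tool_pos: [0.5082, 0.1776, 0.082]
tool_rot: [0.235, 3.13, 0.001]
contact_force: [-0.8, 0.1, 0.8]
opening: 0.0857
```

Call:
jog_arm:
  deltas:
    - [0, 0, 0, 0, 0, 0, 0.8]
    - [0, 0, 0, 0, 0, 0, 0.7]
    - [0, 0, 0, 0, 0, 0, 0.65]
    - [0, 0, 0, 0, 0, 0, 0.6]
    - [0, 0, 0, 0, 0, 0, 0.5]
    - [0, 0, 0, 0, 0, 0, 0.4]
    - [0, 0, 0, 0, 0, 0, 0.3]
    - [0, 0, 0, 0, 0, 0, 0.3]
    - [0, 0, 0, 0, 0, 0, 0.3]
  grip_force: 50

```text
t: 10.43
tool_pos: [0.5071, 0.1775, 0.0807]
tool_rot: [0.235, 3.132, 0.0]
contact_force: [-2.0, 0.1, 4.6]
opening: 0.0478
```

Call:
jog_arm:
  deltas:
    - [0, 0, 0, 0, 0, -0.1, 0.3]
    - [0, 0, 0, 0, 0, -0.2, 0.3]
    - [0, 0, 0, 0, 0, -0.4, 0.3]
    - [0, 0, 0, 0, 0, -0.6, 0.3]
    - [0, 0, 0, 0, 0, -1, 0.3]
    - [0, 0, 0, 0, 0, -1.5, 0.3]
    - [0, 0, 0, 0, 0, -1.5, 0.3]
    - [0, 0, 0, 0, 0, -1.5, 0.3]
    - [0, 0, 0, 0, 0, -0.7, 0.3]
    - [0, 0, 0, 0, 0, 0, 0.3]

```text
t: 11.27
tool_pos: [0.5082, 0.1777, 0.1582]
tool_rot: [0.235, 3.128, 0.002]
contact_force: [0.6, -0.5, -1.0]
opening: 0.0477
```

```bash
python3 - <<'E'
from h import *
im,dp=save('scene','s3',crop=(240,70,380,220),s=4)
o=ctrl.get_obs(); print(o['opening'],o['contact_force'],o['wrist_torque'],o['tool_pos'])
go([.5,-.2,.16],95.35)
E
```

```text
0.04808025323561428 [-0.55971686 -0.36053644 -1.63530949] [-0.03073336  0.04604013 -0.04823694] [0.5074367  0.17752242 0.15659097]
turn [ 0.0006  0.0024 -0.2432] shift cm [  4.26  -37.518  -0.341] F [-0.6 -0.4 -1.6] open 0.0481 t 11.32 pos [0.5074 0.1775 0.1566]
```

View pics/s3.png

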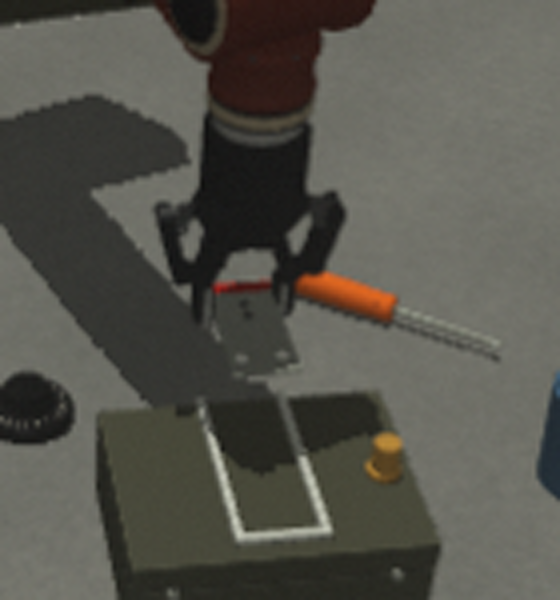

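Call:
jog_arm:
  deltas:
    - [0, 0, -0.081, 0, 0, 0, 0.3]
    - [0, 0, -0.081, 0, 0, 0, 0.3]
    - [0, 0, -0.081, 0, 0, 0, 0.3]
    - [0, 0, 0, 0.1, -1.5, 0, 0.3]
    - [0, 0, 0, 0.1, -3, 0, 0.3]
    - [0, 0, 0, 0.1, -3, 0, 0.3]
    - [0, 0, 0, 0.1, -3, 0, 0.3]
    - [0, 0, 0, 0.1, -3, 0, 0.3]
    - [0, 0, 0, 0.1, -3, 0, 0.3]
    - [0, 0, 0, 0.1, -3, 0, 0.3]
    - [0, 0, 0, 0.1, -3, 0, 0.3]
    - [0, 0, 0, 0.1, -3, 0, 0.3]

```text
t: 12.32
tool_pos: [0.5206, -0.0786, 0.1539]
tool_rot: [0.146, -3.136, -0.001]
contact_force: [0.9, 0.7, -1.9]
opening: 0.0481
```

Call:
jog_arm:
  deltas:
    - [0, 0, 0, 0.1, -3, 0, 0.3]
    - [0, 0, 0, 0.1, -3, 0, 0.3]
    - [0, 0, 0, 0.1, -3, 0, 0.3]
    - [0, 0, 0, 0, -2, 0, 0.3]
    - [0, 0, 0, 0, -0.2, 1, 0.3]
    - [0, 0, 0, 0, 0, 1.5, 0.3]
    - [0, 0, 0, 0, 0, 1, 0.3]
    - [0, 0, 0, 0, 0, 0.5, 0.3]
    - [0, 0, 0, 0, 0, 0, 0.3]
    - [0, 0, 0, 0, 0, 0, 0.3]
    - [0, 0, 0, 0, 0, 0, 0.3]

```text
t: 13.23
tool_pos: [0.5294, -0.1888, 0.1158]
tool_rot: [-0.148, 3.137, -0.001]
contact_force: [-0.3, -0.3, -1.3]
opening: 0.0482
```

```bash
python3 - <<'E'
from h import *
im,dp=save('scene','s4',crop=(140,140,260,260),s=5)
t,_=save('top','t4'); 
go([.5313,-.1988,.117],95.35)
P=cloud('scene',dp); J=np.array([.593,-.193]); a=np.radians(5.35); jx=np.array([np.cos(a),np.sin(a)]); jy=np.array([-jx[1],jx[0]])
q=P[...,:2]-J; jxx,jyy=q@jx,q@jy
m=(P[...,2]>.09)&(P[...,2]<.14)&(jxx>-.06)&(jxx<.045)&(abs(jyy)<.035); print(m.sum())
A=np.c_[jxx[m],jyy[m],np.ones(m.sum())]; c=np.linalg.lstsq(A,P[...,2][m],rcond=None)[0]; print('plane slope jx,jy (deg), z at jig center',np.degrees(c[:2]).round(2),c[2].round(4))
E
```

```text
turn [-0.0009  0.0015  0.0004] shift cm [-0.078 -0.983 -0.073] F [-0.4 -0.9 -1.6] open 0.0479 t 13.33 pos [ 0.5296 -0.1891  0.1163]
434
plane slope jx,jy (deg), z at jig center [-1.96 -2.1 ] 0.1159
```

View pics/s4.png

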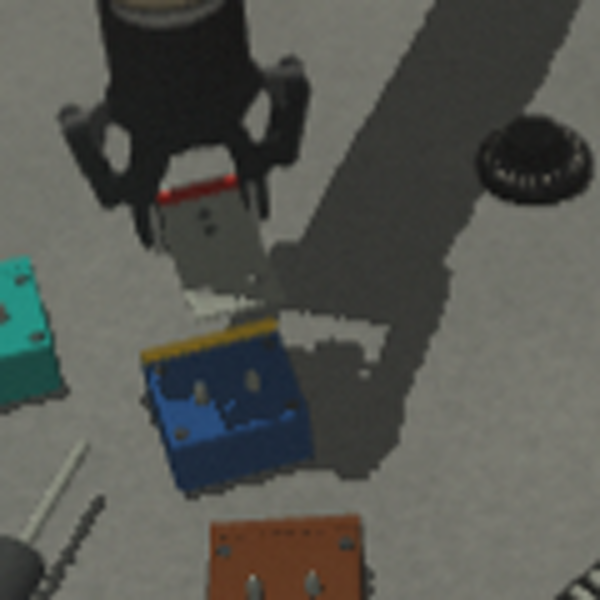

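Call:
jog_arm:
  deltas:
    - [0, 0, 0, -0.1, -0.5, 0, 0.3]
    - [0, 0, 0, 0, -0.5, 0.3, 0.3]
    - [0, 0, 0, 0, 0, 1, 0.3]
    - [0, 0, 0, 0, 0, 1, 0.3]
    - [0, 0, 0, 0, 0, 0.3, 0.3]
    - [0, 0, 0, 0, 0, 0, 0.3]
    - [0, 0, 0, 0, 0, 0, 0.3]

```text
t: 13.92
tool_pos: [0.5304, -0.1987, 0.0883]
tool_rot: [0.146, -3.137, -0.001]
contact_force: [-0.5, -0.2, -1.1]
opening: 0.0481
```

```bash
cat > m.py <<'E'
from h import *
def planes(dp,zt):
    P=cloud('scene',dp); J=np.array([.593,-.193]); a=np.radians(5.35); jx=np.array([np.cos(a),np.sin(a)]); jy=np.array([-jx[1],jx[0]])
    q=P[...,:2]-J; jxx,jyy=q@jx,q@jy; Z=P[...,2]
    for nm,m in (('tmpl',(abs(Z-zt)<.015)&(jxx>-.065)&(jxx<.04)&(abs(jyy)<.028)),('jigtop',(abs(Z-.04)<.008)&(abs(jxx)<.038)&(abs(jyy)<.038)),('bench',(abs(Z)<.01)&(abs(jxx)<.15)&(abs(jyy)<.15))):
        A=np.c_[jxx[m],jyy[m],np.ones(m.sum())]; c=np.linalg.lstsq(A,Z[m],rcond=None)[0]; r=Z[m]-A@c
        print(nm,m.sum(),'slope deg',np.degrees(c[:2]).round(2),'z0',c[2].round(4),'rms',r.std().round(4), 'jx,jy range',np.percentile(jxx[m],[1,99]).round(3),np.percentile(jyy[m],[1,99]).round(3))
E
python3 - <<'E'
from m import *
im,dp=vision.get_image('scene'); t,td=vision.get_image('top'); np.savez('pics/5.npz',im=im,dp=dp,t=t,td=td)
go([.5313,-.1988,.092],95.35)
planes(dp,.09)
a=cv2.resize(im[170:245,150:225],(560,560),interpolation=cv2.INTER_CUBIC); b=cv2.resize(t[165:225,290:350][:, :],(560,560),interpolation=cv2.INTER_CUBIC)
show(cv2.resize(np.hstack([a,b]),(800,400)),'p5')
E
```

```text
turn [-0.0001  0.0002 -0.0001] shift cm [-0.027  0.02  -0.26 ] F [-0.4  0.3 -0.8] open 0.0482 t 14.02 pos [ 0.531  -0.199   0.0894]
tmpl 422 slope deg [-0.87  1.54] z0 0.0881 rms 0.0026 jx,jy range [-0.064  0.027] [-0.026  0.026]
jigtop 426 slope deg [ 0.22 -0.1 ] z0 0.0393 rms 0.0021 jx,jy range [-0.035  0.038] [-0.037  0.037]
bench 5542 slope deg [-0.09  0.05] z0 -0.0009 rms 0.002 jx,jy range [-0.144  0.147] [-0.146  0.148]
```

View pics/p5.png

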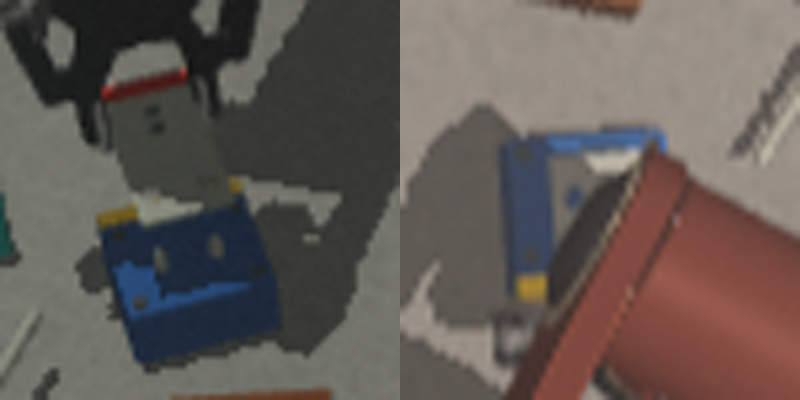

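```bash
python3 - <<'E'
from m import *
d=np.load('pics/5.npz'); 
a=np.radians(5.35); jx=np.array([np.cos(a),np.sin(a)]); jy=np.array([-jx[1],jx[0]])
T=np.array([.531,-.199])+.037*jx   # predicted template origin
for n,im in(('top',d['t']),('scene',d['im'])):
    hsv=cv2.cvtColor(im,cv2.COLOR_RGB2HSV)
    for k,s in((0,1),(1,-1)):
        h=T+.035*jx+s*.015*jy; u=proj(n,[[*h,.0885]])[0]; i,j=np.round(u).astype(int); print(n,'hole',k,u.round(1))
        print('sat\n',hsv[j-4:j+5,i-5:i+6,1]); print('val\n',hsv[j-4:j+5,i-5:i+6,2])
E
```

```text
top hole 0 [315.5 192.6]
sat
 [[87  3 30 30 30 28 32 31 31 32 32]
 [85 16 28 30 29 26 28 28 30 32 32]
 [87 35 30 27 30 28 28 28 30 27 24]
 [87 33 28 28 17 18 26 30 28 31 28]
 [87 32 30 28 14 42  8 30 32 34 34]
 [84 48 30 18 49 88 36 32 26 34 29]
 [88 62 28 18 62 60 20 31 33 29 28]
 [90 74 28 29  8  6 32 30 26 25 23]
 [90 90 28 27 28 31 35 26 30 28 30]]
val
 [[ 94  95 111 112 112 109 110 157 191 189 190]
 [ 93  93 111 112 113 109 109 110 162 160 160]
 [ 94  96 111 112 112 109 109 110 112 104  94]
 [ 94  93 110 111 103  99 108 110 100  81  64]
 [ 94  87 110 108  89  90  99 103  72  60  60]
 [ 94  91 111 100  88  93  93  80  59  60  61]
 [ 93  91 110 102  91  94  78  58  61  61  63]
 [ 94  90 110 113  97  90  63  59  60  61  66]
 [ 94  93 110 112 111  81  59  60  60  64  68]]
top hole 1 [324.9 192. ]
sat
 [[ 15  24  22  22  33  36  69  91 107  75  58]
 [ 32  32  32  31  36  47  72 107 112 110 108]
 [ 32  32  32  32  50  62  77 120 115 116 112]
 [ 27  24  27  31  49  66 101 122 120 117 116]
 [ 31  28  30  28  60  71 122 121 123 120 119]
 [ 34  34  29  31  68  98 126 123 124 121 121]
 [ 3
[... 1636 characters left out ...]
21  21  18  17  20  20  19  19  20]
 [ 19  19  23  27  22  23  54  27  27  26  26]
 [ 51  79  75  25  23  25  33  24  26  23  25]
 [144 161 112  29  24  24  24  24  26  26  24]
 [190 185 155  24  24  26  25  24  22  25  23]
 [127  30  30  19  28  25  26  19  23  55  69]]
val
 [[ 89  69  68  67  66  68  67  65  67  65  66]
 [111  67  68  66  66  66  68  67  68  66  68]
 [118  88  69  66  84  85  83  64  66  67  66]
 [118 119 124  99 111 108 103  75  66  67  65]
 [122 122 142 133 128 123 119 124 123 118  68]
 [114 113 130 141 136 135 132 139 140 136 122]
 [110 108 109 141 139 137 138 137 138 139 138]
 [110 109 110 141 139 139 135 137 125 113 100]
 [ 76  59  60 105 128 113  99  82  76  70  63]]
```

```bash
python3 - <<'E'
from m import *
a=np.radians(5.35); jx=np.array([np.cos(a),np.sin(a)]); jy=np.array([-jx[1],jx[0]])
for n,px,J in (('top',(315.8,194.2),(.5918,-.1931)),('scene',(188.6,204),(.5948,-.1937))):
    for z in(.088,.0895,.091):
        w=atz(n,[px],z)[0,:2]; r=w-J; print(n,z,w.round(4),'in jig frame mm',(r@jx*1000).round(1),(r@jy*1000).round(1),'want 10,15')
# pins: dark centroid from first images
for n,f,J in(('top','top0',(.5918,-.1931)),('scene','sc0',(.5948,-.1937))):
    im=np.load(f'pics/{f}.npz')['im']; hsv=cv2.cvtColor(im,cv2.COLOR_RGB2HSV).astype(float)
    for s in(1,-1):
        P=np.array(J)+.010*jx+s*.015*jy; u=proj(n,[[*P,.047]])[0]; i,j=np.round(u).astype(int)
        S=np.clip(110-hsv[j-4:j+5,i-3:i+4,1],0,None) if 0 else hsv[j-4:j+5,i-3:i+4,1]
        w=np.clip(np.median(S)-10-S,0,None); yy,xx=np.mgrid[j-4:j+5,i-3:i+4]; print(n,s,'pred',u.round(2),'meas',((w*xx).sum()/w.sum()).round(2),((w*yy).sum()/w.sum()).round(2), w.sum())
E
```

```text
top 0.088 [ 0.5964 -0.1784] in jig frame mm 5.9 14.2 want 10,15
top 0.0895 [ 0.5962 -0.1782] in jig frame mm 5.8 14.5 want 10,15
top 0.091 [ 0.5961 -0.178 ] in jig frame mm 5.7 14.7 want 10,15
scene 0.088 [ 0.6008 -0.177 ] in jig frame mm 7.5 16.1 want 10,15
scene 0.0895 [ 0.6024 -0.1771] in jig frame mm 9.1 15.8 want 10,15
scene 0.091 [ 0.6039 -0.1772] in jig frame mm 10.6 15.6 want 10,15
top 1 pred [313.69 193.98] meas 313.67 193.61 553.0
top -1 pred [322.78 193.35] meas 322.8 193.11 540.0
scene 1 pred [189.87 214.99] meas 190.01 215.79 1339.0
scene -1 pred [179.52 217.68] meas 179.71 218.38 1376.0
```

Call:
jog_arm:
  deltas:
    - [0, 0, 0, -0.25, 0, 0.3, 0.3]
    - [0, 0, 0, -0.25, 0, 0.6, 0.3]
    - [0, 0, 0, 0, 0, 0.7, 0.3]
    - [0, 0, 0, 0, 0, 0.6, 0.3]
    - [0, 0, 0, 0, 0, 0.3, 0.3]
    - [0, 0, 0, 0, 0, 0, 0.3]
    - [0, 0, 0, 0, 0, 0, 0.3]

```text
t: 14.6
tool_pos: [0.5356, -0.1984, 0.0637]
tool_rot: [0.146, -3.137, -0.001]
contact_force: [0.0, -0.6, -1.0]
opening: 0.0482
```

```bash
python3 - <<'E'
from m import *
im,dp=vision.get_image('scene'); t,td=vision.get_image('top'); np.savez('pics/6.npz',im=im,dp=dp,t=t,td=td)
go([.5363,-.1988,.064],95.35)
planes(dp,.064)
a=cv2.resize(im[180:240,155:215],(400,400),interpolation=cv2.INTER_CUBIC); b=cv2.resize(t[180:205,300:325],(400,400),interpolation=cv2.INTER_CUBIC)
show(np.hstack([a,b]),'p6')
E
```

```text
turn [-0.0003  0.0003 -0.0002] shift cm [-0.024 -0.018  0.05 ] F [ 0.1  0.9 -0.6] open 0.0481 t 14.7 pos [ 0.536  -0.1986  0.0645]
tmpl 437 slope deg [-1.08  0.5 ] z0 0.0634 rms 0.0026 jx,jy range [-0.064  0.031] [-0.026  0.026]
jigtop 317 slope deg [0.07 0.04] z0 0.0392 rms 0.002 jx,jy range [-0.035  0.038] [-0.038  0.037]
bench 5452 slope deg [-0.07  0.06] z0 -0.0009 rms 0.002 jx,jy range [-0.143  0.148] [-0.146  0.148]
```

View pics/p6.png

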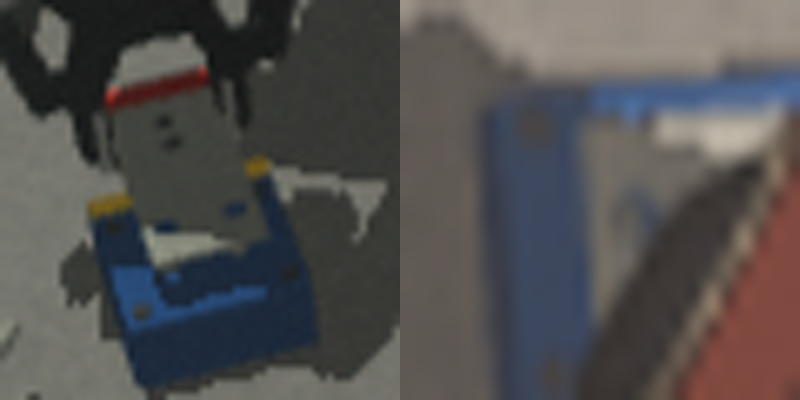

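```bash
python3 - <<'E'
from m import *
a=np.radians(5.35); J=np.array([[np.cos(a),np.sin(a)],[-np.sin(a),np.cos(a)]])
for zt in(.0615,.0627,.064):
    h=atz('scene',[(189.75,210.7),(179.25,213.7)],zt)[:,:2]; p=atz('scene',[(190.01,215.79),(179.71,218.38)],.047)[:,:2]
    g=atz('top',[(314.2,192.8)],zt)[:,:2]; q=atz('top',[(313.67,193.61)],.047)[:,:2]
    print(zt,'scene hole-pin mm (jx,jy):',((h-p)@J.T*1000).round(1).tolist(),'top:',((g-q)@J.T*1000).round(1).tolist())
d=h[0]-h[1]; print('hole yaw',np.degrees(np.arctan2(-d[0],d[1])).round(1),np.linalg.norm(d))
im=np.load('pics/6.npz')['im']; hs=cv2.cvtColor(im,cv2.COLOR_RGB2HSV).astype(float)[...,1]
for c in((190,211),(179,214)):
    x,y=c; S=hs[y-3:y+3,x-4:x+5]; w=np.clip(S-np.median(S)-20,0,None); yy,xx=np.mgrid[y-3:y+3,x-4:x+5]; print('sat centroid',((w*xx).sum()/w.sum()).round(2),((w*yy).sum()/w.sum()).round(2)); print(S.astype(int))
t=np.load('pics/6.npz')['t']; print(cv2.cvtColor(t,cv2.COLOR_RGB2HSV)[188:199,310:320,1])
E
```

```text
0.0615 scene hole-pin mm (jx,jy): [[-5.5, 2.1], [-4.0, 1.3]] top: [[1.5, 0.2]]
0.0627 scene hole-pin mm (jx,jy): [[-4.3, 1.9], [-2.8, 1.2]] top: [[1.4, 0.3]]
0.064 scene hole-pin mm (jx,jy): [[-3.0, 1.7], [-1.5, 1.0]] top: [[1.3, 0.5]]
hole yaw 7.5 0.030424410342259362
sat centroid 191.47 210.55
[[ 24  24  20  23  26  23  13  25  55]
 [ 27  20  23  23  23  20  21  22  77]
 [ 24  20  16  43  67  53  24  13 123]
 [ 23  24  51 119 121 100  23  24  88]
 [ 19  27  17  56  48  13  19  20  44]
 [ 23  23  24  16  16  16  19  23  17]]
sat centroid 177.23 214.22
[[ 19  18  23  27  27  27  27  19  23]
 [ 43  26  23  19  19  16  27  23  16]
 [111  23  19  44  89  99  44  30  23]
 [128  17  25  89 141 134  62  23  19]
 [125  30  25  19  19  20  21  25  25]
 [130  78  25  27  24  24  22  26  24]]
[[87  0 30 27 30 28 31 30 30 31]
 [87  3 27 29 28 28 30 28 28 32]
 [85 16 27 30 32 30 28 30 30 31]
 [90 37 28 28  5 15 30 29 30 28]
 [88 46 25 18 17 22 20 27 30 30]
 [84 50 28 14 17 52  6 32 33 29]
 [85 47 28 28 16 25 13 30 26 29]
 [85 64 30 28 15 11 35 29 28 27]
 [85 76 30 27 31 35 35 29 28 28]
 [88 90 30 27 32 35 29 28 27 49]
 [90 89 31 30 35 33 33 27 30 66]]
```

Call:
jog_arm:
  deltas:
    - [0, 0, 0, 0, 0, 0.3, 0.3]
    - [0, 0, 0, 0, 0, 0.3, 0.3]
    - [0, 0, 0, 0, 0, 0.06, 0.3]
    - [0, 0, 0, 0, 0, 0.06, 0.3]
    - [0, 0, 0, 0, 0, 0.06, 0.3]
    - [0, 0, 0, 0, 0, 0.06, 0.3]
    - [0, 0, 0, 0, 0, 0.06, 0.3]
    - [0, 0, 0, 0, 0, 0, 0.3]

```text
t: 15.37
tool_pos: [0.5358, -0.1985, 0.0552]
tool_rot: [0.146, -3.138, -0.0]
contact_force: [-0.6, -0.7, -1.2]
opening: 0.0484
```

Call:
jog_arm:
  deltas:
    - [0, 0, 0, 0, 0, 0.06, 0.3]
    - [0, 0, 0, 0, 0, 0.06, 0.3]
    - [0, 0, 0, 0, 0, 0.06, 0.3]
    - [0, 0, 0, 0, 0, 0.06, 0.3]
    - [0, 0, 0, 0, 0, 0, 0.3]

```text
t: 15.78
tool_pos: [0.5358, -0.1985, 0.0527]
tool_rot: [0.146, -3.138, -0.0]
contact_force: [-0.7, -0.6, -1.5]
opening: 0.0481
```

Call:
jog_arm:
  deltas:
    - [0, 0, 0, 0, 0, 0.06, 0.3]
    - [0, 0, 0, 0, 0, 0.06, 0.3]
    - [0, 0, 0, 0, 0, 0.06, 0.3]
    - [0, 0, 0, 0, 0, 0.06, 0.3]
    - [0, 0, 0, 0, 0, 0, 0.3]

```text
t: 16.2
tool_pos: [0.5358, -0.1985, 0.0503]
tool_rot: [0.146, -3.138, -0.0]
contact_force: [-0.4, -0.2, -1.8]
opening: 0.0481
```

Call:
jog_arm:
  deltas:
    - [0, 0, 0, 0, 0, 0.06, 0.3]
    - [0, 0, 0, 0, 0, 0.06, 0.3]
    - [0, 0, 0, 0, 0, 0.06, 0.3]
    - [0, 0, 0, 0, 0, 0, 0.3]

```text
t: 16.53
tool_pos: [0.5358, -0.1985, 0.0485]
tool_rot: [0.146, -3.138, -0.0]
contact_force: [-1.2, -0.3, -1.9]
opening: 0.0481
```

Call:
jog_arm:
  deltas:
    - [0, 0, 0, 0, 0, 0.06, 0.3]
    - [0, 0, 0, 0, 0, 0.06, 0.3]
    - [0, 0, 0, 0, 0, 0.06, 0.3]
    - [0, 0, 0, 0, 0, 0.06, 0.3]
    - [0, 0, 0, 0, 0, 0, 0.3]

```text
t: 16.95
tool_pos: [0.5358, -0.1985, 0.0461]
tool_rot: [0.146, -3.138, -0.0]
contact_force: [-0.0, -0.1, -2.0]
opening: 0.0484
```

Call:
jog_arm:
  deltas:
    - [0, 0, 0, 0, 0, 0.05, 0.3]
    - [0, 0, 0, 0, 0, 0.05, 0.3]
    - [0, 0, 0, 0, 0, 0.05, 0.3]
    - [0, 0, 0, 0, 0, 0, 0.3]

```text
t: 17.28
tool_pos: [0.5358, -0.1985, 0.0446]
tool_rot: [0.146, -3.138, -0.0]
contact_force: [-0.1, -0.6, -1.0]
opening: 0.0482
```

Call:
jog_arm:
  deltas:
    - [0, 0, 0, 0, 0, 0.05, 0.3]
    - [0, 0, 0, 0, 0, 0.05, 0.3]
    - [0, 0, 0, 0, 0, 0.05, 0.3]
    - [0, 0, 0, 0, 0, 0, 0.3]

```text
t: 17.62
tool_pos: [0.5358, -0.1985, 0.0431]
tool_rot: [0.146, -3.138, -0.0]
contact_force: [0.3, -0.6, -0.3]
opening: 0.0479
```

```bash
python3 - <<'E'
from m import *
im,dp=vision.get_image('scene'); t,td=vision.get_image('top'); np.savez('pics/7.npz',im=im,dp=dp,t=t,td=td)
planes(dp,.044); o=ctrl.get_obs(); print(o['tool_pos'],o['contact_force'],o['wrist_torque'])
a=cv2.resize(im[180:240,155:215],(400,400),interpolation=cv2.INTER_CUBIC); b=cv2.resize(t[175:215,295:335],(400,400),interpolation=cv2.INTER_CUBIC)
show(np.hstack([a,b]),'p7')
E
```

```text
tmpl 543 slope deg [-2.35  1.55] z0 0.0422 rms 0.0033 jx,jy range [-0.064  0.04 ] [-0.027  0.027]
jigtop 518 slope deg [-1.16  0.54] z0 0.0414 rms 0.0025 jx,jy range [-0.037  0.037] [-0.037  0.037]
bench 5393 slope deg [-0.06  0.04] z0 -0.0009 rms 0.002 jx,jy range [-0.144  0.148] [-0.146  0.148]
[ 0.53588849 -0.19853601  0.04323799] [ 0.34217392 -0.22473898 -2.57725202] [ 0.00159032  0.07870304 -0.0644109 ]
```

View pics/p7.png

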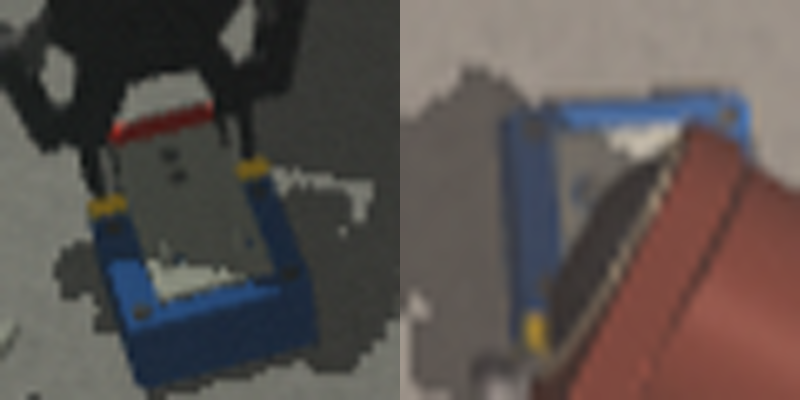

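Call:
jog_arm:
  deltas:
    - [0, 0, 0, 0, 0, 0.04, 0.3]
    - [0, 0, 0, 0, 0, 0.04, 0.3]
    - [0, 0, 0, 0, 0, 0.04, 0.3]
    - [0, 0, 0, 0, 0, 0, 0.3]

```text
t: 18.05
tool_pos: [0.5358, -0.1985, 0.0419]
tool_rot: [0.146, -3.138, -0.0]
contact_force: [0.1, -0.1, -1.6]
opening: 0.0484
```

Call:
jog_arm:
  deltas:
    - [0, 0, 0, 0, 0, 0.04, 0.3]
    - [0, 0, 0, 0, 0, 0.04, 0.3]
    - [0, 0, 0, 0, 0, 0, 0.3]

```text
t: 18.3
tool_pos: [0.536, -0.1986, 0.0414]
tool_rot: [-0.146, 3.138, -0.0]
contact_force: [-0.2, 0.3, -0.4]
opening: 0.0481
```

Call:
jog_arm:
  deltas:
    - [0, 0, 0, 0, 0, 0.04, 0.3]
    - [0, 0, 0, 0, 0, 0.04, 0.3]
    - [0, 0, 0, 0, 0, 0, 0.3]
    - [0, 0, 0, 0, 0, 0, 0.3]

```text
t: 18.63
tool_pos: [0.5361, -0.1987, 0.041]
tool_rot: [-0.146, 3.138, -0.0]
contact_force: [-2.4, 0.6, 4.0]
opening: 0.0485
```

Call:
jog_arm:
  deltas:
    - [0, 0, 0, 0, 0, 0.04, 0.3]
    - [0, 0, 0, 0, 0, 0.04, 0.3]
    - [0, 0, 0, 0, 0, 0, 0.3]
    - [0, 0, 0, 0, 0, 0, 0.3]

```text
t: 18.97
tool_pos: [0.5361, -0.1987, 0.0407]
tool_rot: [-0.147, 3.138, -0.0]
contact_force: [-4.3, 1.7, 8.5]
opening: 0.048
```

Call:
jog_arm:
  deltas:
    - [0, 0, 0, 0, 0, -0.05, 0.3]
    - [0, 0, 0, 0, 0, 0, 0.3]
    - [0, 0, 0, 0, 0, 0, 0.6]
    - [0, 0, 0, 0, 0, 0, 0.7]
    - [0, 0, 0, 0, 0, 0, 0.8]
    - [0, 0, 0, 0, 0, 0, 0.9]
    - [0, 0, 0, 0, 0, 0, 1]
    - [0, 0, 0, 0, 0, 0, 1]
    - [0, 0, 0, 0, 0, 0, 1]
    - [0, 0, 0, 0, 0, 0, 1]
  grip_force: 20

```text
t: 19.8
tool_pos: [0.5359, -0.1985, 0.0401]
tool_rot: [0.146, -3.138, -0.0]
contact_force: [0.5, 0.1, -0.6]
opening: 0.0853
```

Call:
jog_arm:
  deltas:
    - [0, 0, 0, 0, 0, -0.3, 1]
    - [0, 0, 0, 0, 0, -1, 1]
    - [0, 0, 0, 0, 0, -2, 1]
    - [0, 0, 0, 0, 0, -3, 1]
    - [0, 0, 0, 0, 0, -3, 1]
    - [0, 0, 0, 1, 2, -3, 1]
    - [0, 0, 0, 1, 3, -2, 1]
    - [0, 0, 0, 1, 3.5, 0, 1]
    - [0, 0, 0, 1, 3.5, 0, 1]
    - [0, 0, 0, 1, 3.5, 0, 1]
    - [0, 0, 0, 1, 3.5, 0, 1]
    - [0, 0, 0, 0, 0, 0, 1]

```text
t: 20.8
tool_pos: [0.4565, -0.0107, 0.1837]
tool_rot: [-0.154, 3.137, 0.003]
contact_force: [-1.1, 0.5, -0.8]
opening: 0.0853
```

```bash
python3 - <<'E'
from m import *
im,dp=vision.get_image('scene'); t,td=vision.get_image('top'); np.savez('pics/8.npz',im=im,dp=dp,t=t,td=td)
o=ctrl.get_obs(); print(o['t'],o['tool_pos'],o['contact_force'],o['opening'])
a=cv2.resize(im[175:245,150:220],(400,400),interpolation=cv2.INTER_CUBIC); b=cv2.resize(t[175:225,290:340],(400,400),interpolation=cv2.INTER_CUBIC)
c=cv2.resize(t,(400,200)); c=np.hstack([cv2.resize(t[60:],(400,200)),cv2.resize(im[60:],(400,200))])
show(np.vstack([np.hstack([a,b]),c]),'p8')
for n,i in(('top',t),('scene',im)):
    J=np.array((.5918,-.1931) if n=='top' else (.5948,-.1937)); a=np.radians(5.35); R=np.array([[np.cos(a),np.sin(a)],[-np.sin(a),np.cos(a)]])
    h,s,v=[cv2.cvtColor(i,cv2.COLOR_RGB2HSV)[...,k].astype(int) for k in range(3)]
    u=proj(n,[[*(J-.06*R[0]),.0425]])[0].astype(int)
    m=((h<8)|(h>172))&(s>110)&(v>50); b=np.zeros_like(m); b[u[1]-10:u[1]+10,u[0]-15:u[0]+15]=1; yy,xx=np.nonzero(m&b)
    w=(atz(n,np.c_[xx,yy],.0425)[:,:2]-J)@R.T*1000; print(n,len(w),'red centre jig frame',w.mean(0).round(1),'want -76,0', cv2.minAreaRect(w.astype(np.float32)))
P=cloud('scene',dp); q=(P[...,:2]-[.593,-.193])@R.T; Z=P[...,2]
m=(q[...,0]>-.076)&(q[...,0]<.024)&(abs(q[...,1])<.02)&(abs(Z-.042)<.012)
A=np.c_[q[m],np.ones(m.sum())]; c=np.linalg.lstsq(A,Z[m],rcond=None)[0]; print('plane',np.degrees(c[:2]).round(2),c[2].round(4))
E
```

```text
20.9 [ 0.45838912 -0.01407252  0.18416759] [ 0.33190625 -0.00557169 -0.33526957] 0.085225375037587
top 49 red centre jig frame [-70.4  -0.4] want -76,0 ((-70.30277252197266, -0.24547958374023438), (10.095963478088379, 47.1031379699707), 0.8341485261917114)
scene 49 red centre jig frame [-71.    0.4] want -76,0 ((-70.91029357910156, 0.2973766326904297), (11.510717391967773, 48.57908248901367), 0.13971059024333954)
plane [0.82 0.29] 0.0422
```

View pics/p8.png

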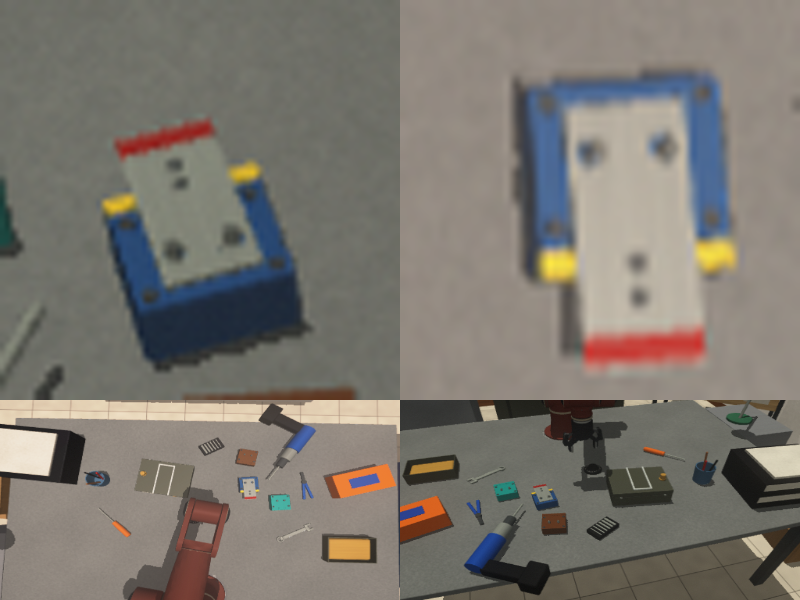

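```bash
python3 - <<'E'
from m import *
a=np.radians(5.35); R=np.array([[np.cos(a),np.sin(a)],[-np.sin(a),np.cos(a)]])
for n,J in(('scene',(.5955,-.1937)),('top',(.5925,-.1931))):
    D=np.mean([vision.get_image(n)[1] for _ in range(8)],0); P=cloud(n,D); q=(P[...,:2]-J)@R.T*1000; Z=P[...,2]*1000; x,y=q[...,0],q[...,1]
    def md(m): return np.median(Z[m]).round(2),m.sum()
    ok=(abs(Z-42)<15)
    print(n,'tmpl rear',md(ok&(x>2)&(x<26)&(abs(y)<8)),'mid',md(ok&(x>-35)&(x<-5)&(abs(y)<20)),'red part',md(ok&(x>-76)&(x<-45)&(abs(y)<20)),'jig L',md(ok&(abs(x)<35)&(y>29)&(y<37)),'jig R',md(ok&(abs(x)<35)&(y<-29)&(y>-37)))
E
```

```text
scene tmpl rear (np.float64(41.65), np.int64(32)) mid (np.float64(41.75), np.int64(103)) red part (np.float64(41.62), np.int64(100)) jig L (np.float64(39.35), np.int64(49)) jig R (np.float64(39.33), np.int64(51))
top tmpl rear (np.float64(43.04), np.int64(36)) mid (np.float64(42.87), np.int64(108)) red part (np.float64(43.24), np.int64(112)) jig L (np.float64(40.58), np.int64(49)) jig R (np.float64(40.66), np.int64(49))
```

Template top stands 2.3–2.5 mm above the jig top over its whole length, so it is flat and fully seated. The arm is clear, so I am handing in.

```bash
python3 -c "
from station import ctrl
print(ctrl.finish_job())"
```

```text
the job is handed in; nothing more can be done
None
```

The template is seated on the blue jig's two pins, red end out over the yellow-striped side. I let go and handed the job in at about 22 s on the robot's clock.

- **Slide:** I pressed the closed fingertips on the template at about 5–7 N and slid it until its red end stuck out about 41 mm over the strongbox's front edge, lying flat.
- **Pinch and seat:** I gripped the overhanging end at 50 N and lifted it. Over the jig I corrected the position by 5 mm from the camera images, then lowered it slowly onto the pins. The highest force reading was about 8.5 N on the jig and about 7 N on the box.
- **Last checks:** In both cameras the template's top stands 2.3–2.6 mm above the jig's top along its whole length, against 2.5 mm nominal, so it is flat and fully down. Both pins show in their holes. In the pictures the other objects look unmoved, but I did not measure them. The gripper was open and clear of everything.

One check did not agree. The colour-based position of the red band came out about 5 mm nearer the jig than I expected. I assumed the band's width, and the holes have 1.5 mm of play. The image edges also made the template look 6 mm short. With the heights correct and the pins in the holes, I took this as measurement error.

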